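# Lower the spark guard of a cutting rest

## Task

Get the cutting rest ready for cutting the rusty bar: with the guard still up, press the thumb tab of the ratchet pawl all the way down so that its hook is free of the teeth, then push the spark hood down past the teeth until its arm is fully down on its stop. Leave the pawl free and do not disturb the loose things around the rest.

Things in the scene. Friction and masses are not known exactly. Their poses are not given: they have to be found in the camera images.
- stand: fixed cutting rest: dark steel base plate 140 x 440 x 10 mm on the bench. Origin on the bench top right under the guard's hinge; its x axis is parallel to the hinge axis, its y axis points from the hinge towards the spark hood (the pawl is on the -y side), z up. Base plate spans y -175 to +265 mm. A rusty flat bar 250 x 60 x 10 mm lies across an anvil block at y = 200 mm, its top 56 mm above the bench
- guard (a joint): hinge of the guard arm, rad, 0 = fully raised (arm 0.72 rad above level), grows as the hood goes down, 0.72 = fully down on its stop (arm level). It starts between 0.02 and 0.10. The hinge is stiff: the arm stays where it is left and takes about 3 to 7 N of downward push on the hood to move. With the pawl engaged a tooth of its ratchet wheel blocks it at about 0.12
- guard_hinge (a point): point on the guard's hinge axis in the middle of the ratchet wheel (wheel 148 mm across its teeth, 12 mm thick), 110 mm above the bench
- guard_push (a point): centre of the top face of the grey sheet-steel spark hood (120 mm along the hinge axis x 100 mm along the arm x 5 mm, with 24 mm lips turned down at both sides), 200 mm from the hinge axis along the arm; the hood face is bent 0.26 rad downwards relative to the arm, so it slopes up outwards by about 0.4 rad at the start and down outwards by 0.26 rad at the end. This point is about 245 mm above the bench when fully raised and 118 mm when fully down
- pawl (a joint): hinge of the pawl, rad, 0 = hook engaged in the ratchet teeth (start), grows as the thumb tab is pressed down, 0.45 = fully free, on its stop. From about 0.25 the hook is clear of the teeth. Stiff hinge: the pawl stays where it is left; pressing takes about 4 N at the tab
- pawl_hinge (a point): point on the pawl's hinge axis (parallel to the guard's), 102 mm above the bench, 81 mm from the guard's hinge axis on the stand's -y side
- pawl_tab (a point): centre of the top face of the pawl's steel thumb tab (50 mm along the hinge axis x 44 x 5 mm), 60 mm from the pawl's hinge axis, on the side away from the hood; about 115 mm above the bench at the start, about 27 mm lower when fully pressed. Nothing is beneath it down to the base plate
- spray_can: blue spray can, 52 mm across, 158 mm tall, loose bystander; origin at the middle of its underside
- disc_tray: blue divided tray, 130 x 90 x 32 mm, with small discs in it, loose bystander; origin at the middle of its underside
- screwdriver: screwdriver, 180 mm long, lying, loose bystander; origin at the middle of its underside
- socket: small steel wrench socket, 24 mm across, 38 mm tall, upright, loose bystander; origin at the middle of its underside
- discs: short stack of cut-off discs, 40 mm across, 12 mm tall, loose bystander; origin at the middle of its underside
- rotary_tool: grey hand-held rotary tool, about 175 mm long, the body 46 mm across, lying, loose bystander; origin at the middle of its underside
- wrench: open-ended wrench, 160 mm long, lying, loose bystander; origin at the middle of its underside

How it is judged:
On the way, in this order (a step that is already met when the one before it is completed fails the run):
1. the pawl is pressed free (joint beyond 0.36 rad) while the guard is still up (joint below 0.20 rad) (value of joint pawl above 0.36 rad and value of joint guard below 0.2 rad), for 0.2 s.
2. the guard is pushed fully down (joint beyond 0.67 rad) (value of joint guard above 0.67 rad), for 0.2 s.
At the end, for the whole second after the job is handed in: the guard arm is down on its stop (joint above 0.67 of 0.72 rad, about 10 mm at the hood) and still, and the pawl is still free (joint above 0.30 rad) (value of joint guard above 0.67 rad and value of joint pawl above 0.3 rad and velocity of joint guard between -0.05 and 0.05 rad/s); the robot touches nothing.
It fails at once if the guard is forced past a tooth with the pawl still engaged (value of joint guard above 0.25 rad and value of joint pawl below 0.2 rad).
It fails at once if a loose bystander is lifted, carried or knocked more than 25 mm from its place (distance of any of spray_can, disc_tray, screwdriver, socket, discs, rotary_tool, wrench from where it was at the start of the episode above 0.025 m).
It fails at once if a tall bystander is tipped over (angle between any of spray_can, socket's own z axis and vertical above 0.5 rad).
It also fails if it takes over 40 s, if anything falls off the work surface, if the arm or the gripper's body presses on something with over 40 N, if the wrist force passes 120 N, or if a joint passes its speed limit or range.

## Robot

A 7-joint arm with a two-finger parallel gripper is mounted at the origin on the work surface. World frame = base frame: x ahead of the robot, y to its left, z up, the work surface at z = 0. Lengths are in m, angles in rad, forces in N, time in s.
With the tool pointing down it reaches from about 0.35 to 0.9 m from the base axis. Payload 8.1 kg.
Tool frame: the origin (TCP) lies at the very end of the fingers, on their centre line; the grasp point (between the pads) lies 19 mm behind it (arm.tcp_to_grasp is the z of the grasp point in the tool frame, in m); z points along the fingers, y is the line along which they close (so a half turn about z gives the same grasp; the last joint's range is limited). The gripper opens to 92 mm and grips with 3 to 60 N. Pads are 19 mm wide; open, the fingers measure 130 mm over their backs; the gripper's body (75 mm by 190 mm) begins 47 mm behind the grasp point.
Start: joints at [-1.372, 0.434, 0.025, 1.573, -0.012, 1.134, -0.075], TCP at [0.186, 0.597, 0.227] pointing down, gripper open.
Joint ranges: [-2.62, 2.62], [-0.44, 2.09], [-1.27, 1.32], [0.08, 2.57], [-1.32, 4.46], [0.12, 2], [-2.74, 2.74]. Speed limits (rad/s): [2.22, 2.22, 3.01, 3.01, 3.14, 3.14, 3.14].

## Interface

Orientations are given as a rotation vector (axis times angle).
In Python, from cell import readout, vision, sign_off, arm gives the robot as it stands. The module is installed in compiled form; this text tells all that it offers.
- The arm moves only by the shell command python3 -m creep 'ROWS' [FORCE]. ROWS is JSON, a list of rows, each a list of 5 numbers: the shift along the tool's x, y, z in units of 4 cm (1.0 is 4 cm), then the turn about the tool's z in units of 4 degrees (1.0 is 4 degrees), then the opening, from 0 (shut) to 1 (fully open). A call has 1 to 12 rows; each row shifts and turns the commanded pose from where the row before left it, along the tool's axes as they then stand; what a row does not reach is not made up. A row lasts 1/8 s, in which the tool goes at most 62.5 mm and 10.7 degrees, less where a joint would pass 70% of its speed; a pose out of reach is approached as far as the arm can. A call with a number of a shift or a turn outside -1 to 1 is refused whole. A call with a gripper value outside its range is refused whole. The fingers move at their own pace and stop on an object; FORCE is the grip in N (left out, the last holds). Time passes only in rows, so rows that do not move let the fingers close. It gives the time, the measured TCP pose, the force, the opening and the grip force at its end, in the units of the state.
- readout.observe(): the state, without advancing time (a new reading comes with each control period).
- vision.get_image(name): name is "scene" or "top" or "wrist"; returns a dict with "pixels" (384x512x3 uint8, blue, green, red), "z_map" (384x512 float32, m along the optical axis (not along the pixel's ray), 0 where there is no reading), "camera_matrix" (3x3 intrinsics, pixels), "k1" (the pictures are not rectified: a ray, as slopes to the right and down, at radius r is drawn at 1 + k1 r^2 times it, then the intrinsics apply), "position" and "rotation" of the camera in the world. Camera axes: x right, y up, looking along -z (the intrinsics and any distortion apply to the point x, -y, -z); pixel columns grow to the right and rows downward; lengths in m; the calibration is good to about 2 mm. A picture is of the moment at which its call begins.
- sign_off(): hands the job in; it is judged then, once.
The state is a dict: "clock": time; "joints": joint angles; "dq": joint speeds; "joint_efforts": joint torques, N m; "position": TCP position; "ee_rot": TCP orientation; "force": force on the tool from outside, world axes, zero at the start; "ft_torque": the same for the moment, N m; "width": opening from 0.0 (shut) to 1.0 (fully open); "gripper_force": force on a finger pad.
Only numpy, scipy, OpenCV 4.12 (cv2) and the standard library are available. Lean on these libraries where they do the work, as an engineer would, in place of code of your own. Each camera call takes 0.05 s, during which the arm holds its last target. There are 200 camera calls.

## Working session

There is one attempt and no reset: what is moved stays moved. The work goes in short steps, Python scripts to look and compute and a shell command to move; the robot and the scene stay as the last step left them, time stands still between calls to the robot, and variables do not carry over. Pictures are saved under pics/ and viewed, at most 10 in all, crops included, and the job is handed in when it is done.

```bash
mkdir -p pics; cat > h.py <<'E'
import numpy as np, cv2
from cell import readout, vision, sign_off, arm
def grab(n):
    im=vision.get_image(n); np.savez(f'pics/{n}.npz',**{k:np.asarray(v) for k,v in im.items()}); return im
def cloud(im):
    z=im['z_map'];K=np.array(im['camera_matrix']);k1=float(im['k1'])
    h,w=z.shape;u,v=np.meshgrid(np.arange(w,dtype=np.float64),np.arange(h,dtype=np.float64))
    p=cv2.undistortPoints(np.stack([u,v],-1).reshape(-1,1,2),K,np.array([k1,0,0,0,0.])).reshape(h,w,2)
    P=np.stack([p[...,0]*z,-p[...,1]*z,-z],-1)
    W=P@np.array(im['rotation']).T+np.array(im['position']); W[z==0]=np.nan
    return W
E
python3 - <<'E'
from h import *
for n in('top','scene'):
    im=grab(n); cv2.imwrite(f'pics/{n}.png',im['pixels']); print(n,im['position'],im['k1'])
s=readout.observe();print(s['position'],s['ee_rot'],s['force'],s['clock'])
E
```

```text
top [0.36583512 0.02675091 1.28883067] 0.005380705712776191
scene [0.95444989 0.67254208 0.76844088] -0.02880140542077143
[0.18572507 0.59630254 0.22603398] [-4.72436433e-01 -3.10581362e+00  2.20851700e-03] [ 0.02873718  0.46842245 -0.84592328] 0.1
```

View pics/top.png

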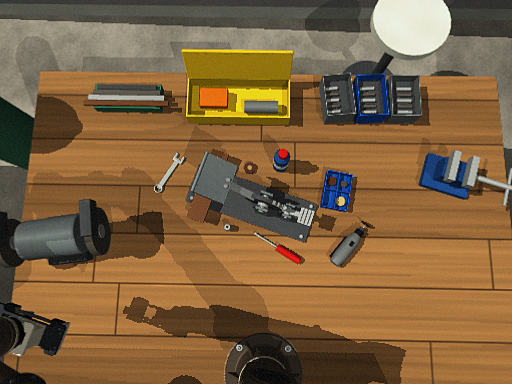

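View pics/scene.png

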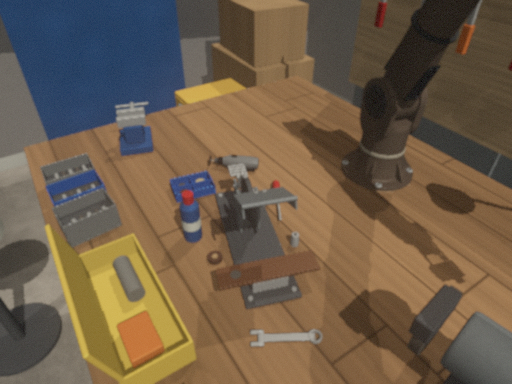

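The top view shows the robot base at about (262,365), the hood at (212,180), and the wheel and pawl near (265,200). The tab looks to be near (303,215), the spray can at (282,160) and the tray at (338,190). Next I'll get the 3D points.

```bash
python3 - <<'E'
from h import *
d=dict(np.load('pics/top.npz'));W=cloud(d)
s=dict(np.load('pics/scene.npz'));S=cloud(s)
for n,(u,v) in dict(hood=(212,180),can=(282,160),tray=(338,190),sd=(290,253),tool=(350,245),base=(290,233)).items(): print(n,W[v,u].round(3))
# hood: top-view points 0.2..0.27 in window
w=W[140:245,180:325].reshape(-1,3)
m=(w[:,2]>.185)&(w[:,2]<.3); hp=w[m]; print('hood n',m.sum(),hp.mean(0).round(3),hp.min(0).round(3),hp.max(0).round(3))
# base plate z~.01
g=d['pixels'][140:245,180:325].reshape(-1,3).astype(int); sat=g.max(1)-g.min(1)
b=w[(abs(w[:,2]-.01)<.006)&(sat<25)]; r=cv2.minAreaRect((b[:,:2]*1000).astype(np.float32)); print('base rect',r)
for lo in np.arange(.05,.19,.01):
    q=w[(w[:,2]>lo)&(w[:,2]<lo+.01)&(sat<40)]
    if len(q): print(round(lo,2),len(q),q.mean(0).round(3),q.min(0).round(3),q.max(0).round(3))
c=d['pixels'][140:245,180:325]; cv2.imwrite('pics/topc.png',cv2.resize(c,None,fx=5,fy=5,interpolation=cv2.INTER_CUBIC))
c=s['pixels'][140:310,180:330]; cv2.imwrite('pics/scc.png',cv2.resize(c,None,fx=3.5,fy=3.5,interpolation=cv2.INTER_CUBIC))
E
```

```text
Traceback (most recent call last):
  File "h.py", line 10, in cloud
    W=P@np.array(im['rotation']).T+np.array(im['position']); W[z==0]=np.nan
      ~~~~~~~~~~~~~~~~~~~~~~~~~~~~^~~~~~~~~~~~~~~~~~~~~~~~~
ValueError: operands could not be broadcast together with shapes (384,512) (3,)
```

```bash
sed -i "s/np.array(im\['rotation'\]).T/cv2.Rodrigues(np.array(im['rotation'],float))[0].T/" h.py; python3 - <<'E'
from h import *
d=dict(np.load('pics/top.npz'));print(d['rotation']);W=cloud(d)
s=dict(np.load('pics/scene.npz'));S=cloud(s)
for n,(u,v) in dict(hood=(212,180),can=(282,160),tray=(338,190),sd=(290,253),tool=(350,245),base=(290,233)).items(): print(n,W[v,u].round(3))
w=W[140:245,180:325].reshape(-1,3)
m=(w[:,2]>.185)&(w[:,2]<.3); hp=w[m]; print('hood n',m.sum(),hp.mean(0).round(3),cv2.minAreaRect((hp[:,:2]*1000).astype(np.float32)))
g=d['pixels'][140:245,180:325].reshape(-1,3).astype(int); sat=g.max(1)-g.min(1)
b=w[(abs(w[:,2]-.01)<.006)&(sat<25)]; r=cv2.minAreaRect((b[:,:2]*1000).astype(np.float32)); print('base rect',r)
for lo in np.arange(.05,.19,.01):
    q=w[(w[:,2]>lo)&(w[:,2]<lo+.01)&(sat<40)]
    if len(q): print(round(lo,2),len(q),q.mean(0).round(3),q.min(0).round(3),q.max(0).round(3))
c=d['pixels'][140:245,180:325]; cv2.imwrite('pics/topc.png',cv2.resize(c,None,fx=5,fy=5,interpolation=cv2.INTER_CUBIC))
c=s['pixels'][140:310,180:330]; cv2.imwrite('pics/scc.png',cv2.resize(c,None,fx=3.5,fy=3.5,interpolation=cv2.INTER_CUBIC))
E
```

```text
[ 0.14020613 -0.12879456 -1.55084094]
hood [0.582 0.158 0.252]
can [ 0.676 -0.05   0.131]
tray [ 0.599 -0.249  0.033]
sd [ 0.383 -0.085  0.027]
tool [ 0.412 -0.281  0.049]
base [ 0.451 -0.086  0.011]
hood n 1594 [0.587 0.15  0.244] ((585.3956909179688, 138.9664306640625), (136.1770477294922, 120.578857421875), 71.22450256347656)
base rect ((601.7908325195312, 64.43238830566406), (521.333984375, 262.31988525390625), 63.87002182006836)
0.05 38 [0.599 0.086 0.055] [ 0.483 -0.069  0.051] [0.714 0.208 0.06 ]
0.06 28 [ 0.595 -0.015  0.065] [ 0.493 -0.071  0.06 ] [0.695 0.201 0.069]
0.07 33 [ 0.583 -0.028  0.076] [ 0.492 -0.09   0.07 ] [0.681 0.059 0.08 ]
0.08 25 [ 0.593 -0.024  0.085] [ 0.491 -0.076  0.08 ] [0.682 0.048 0.09 ]
0.09 29 [ 0.541 -0.007  0.095] [ 0.494 -0.095  0.09 ] [0.678 0.068 0.1  ]
0.1 64 [ 0.517 -0.052  0.107] [ 0.48  -0.106  0.1  ] [0.569 0.058 0.11 ]
0.11 326 [ 0.51  -0.09   0.115] [ 0.47  -0.149  0.11 ] [0.707 0.064 0.12 ]
0.12 102 [ 0.523 -0.049  0.124] [ 0.47  -0.152  0.12 ] [0.704 0.038 0.13 ]
0.13 86 [0.54  0.002 0.135] [ 0.51  -0.069  0.13 ] [0.679 0.035 0.14 ]
0.14 24 [ 0.536 -0.025  0.145] [ 0.512 -0.071  0.141] [0.684 0.041 0.15 ]
0.15 72 [ 0.533 -0.009  0.155] [ 0.515 -0.067  0.15 ] [0.566 0.066 0.16 ]
0.16 81 [0.546 0.025 0.166] [ 0.52  -0.061  0.16 ] [0.57  0.072 0.17 ]
0.17 110 [0.546 0.023 0.174] [ 0.521 -0.039  0.17 ] [0.574 0.09  0.18 ]
0.18 29 [0.565 0.078 0.185] [0.554 0.068 0.18 ] [0.576 0.086 0.19 ]
0.19 35 [0.569 0.089 0.195] [0.559 0.08  0.19 ] [0.58  0.101 0.2  ]
```

View pics/topc.png

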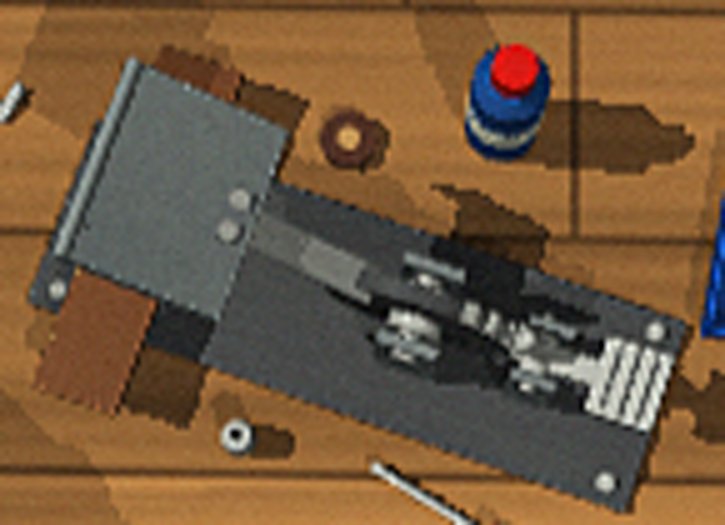

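View pics/scc.png

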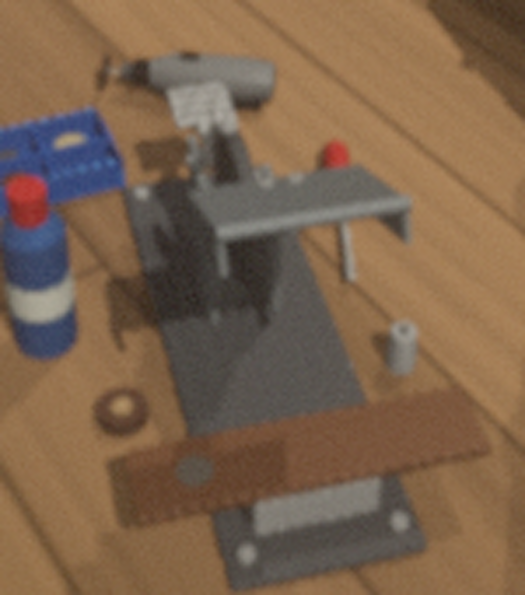

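The crop shows the tab centre at crop (632,383), which is full-frame (306,217). The hood face is centred near crop (178,190), and nothing stands close to the tab. Next I'll fit the tab, the hood plane and the stand axes.

```bash
python3 - <<'E'
from h import *
d=dict(np.load('pics/top.npz'));W=cloud(d)
w=W[140:245,180:325].reshape(-1,3)
t=w[(w[:,2]>.108)&(w[:,2]<.122)&(w[:,1]<-.095)&(w[:,0]<.58)]
rt=cv2.minAreaRect((t[:,:2]*1000).astype(np.float32)); tab=np.r_[np.array(rt[0])/1000,np.median(t[:,2])]; print('tab',rt,tab,len(t))
h=w[(w[:,2]>.2)&(w[:,2]<.3)]
for i in range(3):
    A=np.c_[h[:,:2],np.ones(len(h))];c=np.linalg.lstsq(A,h[:,2],rcond=None)[0];h=h[abs(A@c-h[:,2])<.006]
rh=cv2.minAreaRect((h[:,:2]*1000).astype(np.float32)); x,y=np.array(rh[0])/1000
hood=np.array([x,y,c@[x,y,1]]); print('hood',rh,hood,'slope',np.arctan(np.hypot(*c[:2])),'dir',c[:2]/np.hypot(*c[:2]),len(h))
e=hood-tab;e=e[:2];L=np.hypot(*e);e/=L;print('L',L,'ydir',e)
g=np.r_[tab[:2]+e*.141,.11];print('hinge',g,'hood y,z',L-.141,'ex',(e[1],-e[0]))
for n,(u,v) in dict(cap=(283,154)).items(): print(n,W[v,u])
E
```

```text
tab ((498.1695251464844, -119.60427856445312), (54.44515609741211, 49.51283264160156), 73.6951675415039) [ 0.49816953 -0.11960428  0.11624058] 224
hood ((590.0985107421875, 152.4541473388672), (96.34900665283203, 120.15855407714844), 71.47876739501953) [0.59009851 0.15245415 0.2472619 ] slope 0.43370154917789244 dir [0.3187108  0.94785201] 1439
L 0.28717020301146745 ydir [0.32012021 0.94737693]
hinge [0.54330647 0.01397587 0.11      ] hood y,z 0.14617020301146746 ex (np.float64(0.9473769320435251), np.float64(-0.32012020965849375))
cap [ 0.68826462 -0.05092957  0.1592924 ]
```

```bash
python3 -m creep '[[0,0,-1,1,0],[0,0,-1,1,0],[0,0,-1,1,0],[0,0,0,1,0],[0,0,0,1,0],[0,0,0,1,0],[0,0,0,1,0],[0,0,0,1,0],[0,0,0,1,0],[0,0,0,1,0],[0,0,0,1,0],[0,0,0,1,0]]' 20; python3 -m creep '[[0,0,0,1,0],[0,0,0,1,0],[0,0,0,1,0],[0,0,0,1,0],[0,0,0,1,0],[0,0,0,1,0],[0,0,0,1,0],[0,0,0,1,0],[0,0,0,1,0],[0,0,0,1,0],[0,0,0,0.85,0],[0,0,0,0,0]]'
cat >> h.py <<'E'
def go(x,y,z):
    s=readout.observe();R=cv2.Rodrigues(np.array(s['ee_rot'],float))[0];p=np.array(s['position'])
    a=np.degrees(np.arctan2(R[1,1],R[0,1]))
    print('t',s['clock'],'pos',p.round(4),'F',np.round(s['force'],1),'tilt',R[:,2].round(3),'yaw units to go',((a+18.65)/4).round(2),'units',(R.T@(np.array([x,y,z])-p)/.04).round(2),'q',np.round(s['joints'],2))
E
python3 -c "
from h import *
go(.498,-.12,.145)"
```

```text
clock: 1.6
position: [0.1857, 0.5965, 0.3462]
ee_rot: [1.698, 2.643, -0.002]
force: [0.2, -0.1, 0.2]
width: 0.005
gripper_force: 0.0
clock: 3.1
position: [0.1857, 0.5966, 0.3463]
ee_rot: [2.552, 1.831, -0.001]
force: [-0.3, 0.2, 0.6]
width: 0.004
gripper_force: 0.0
t 3.1 pos [0.1857 0.5966 0.3463] F [-0.3  0.2  0.6] tilt [-0.    -0.001 -1.   ] yaw units to go -0.01 units [-14.47  13.13   5.05] q [-1.59  0.37  0.35  1.4  -0.13  1.39 -1.56]
```

```bash
python3 -m creep '[[-0.5,0.45,0,0,0],[-1,0.9,0,0,0],[-1,0.9,0,0,0],[-1,0.9,0,0,0],[-1,0.9,0,0,0],[-1,0.9,0,0,0],[-1,0.9,0,0,0],[-1,0.9,0,0,0],[-1,0.9,0,0,0],[-1,0.9,0,0,0],[-1,0.9,0,0,0],[-1,0.9,0,0,0]]'; python3 -m creep '[[-1,0.9,0,0,0],[-1,0.9,0,0,0],[-1,0.95,0,0,0],[0,0,1,0,0],[0,0,1,0,0],[0,0,1,0,0],[0,0,1,0,0],[0,0,0,0,0],[0,0,0,0,0]]'
python3 - <<'E'
from h import *
go(.498,-.12,.145)
im=vision.get_image('scene');cv2.imwrite('pics/s2.png',im['pixels'])
E
```

```text
clock: 4.6
position: [0.4308, 0.0266, 0.3469]
ee_rot: [-2.551, -1.833, -0.002]
force: [0.8, 0.4, 0.2]
width: 0.005
gripper_force: 0.0
clock: 5.72
position: [0.4969, -0.1211, 0.188]
ee_rot: [2.552, 1.831, 0.001]
force: [0.3, -0.0, 0.6]
width: 0.006
gripper_force: 0.0
t 5.725 pos [ 0.4969 -0.1211  0.188 ] F [ 0.3 -0.   0.6] tilt [ 0.001 -0.    -1.   ] yaw units to go -0.01 units [0.03 0.02 1.08] q [-0.58  0.4   0.98  1.95 -0.39  0.99  0.25]
```

View pics/s2.png

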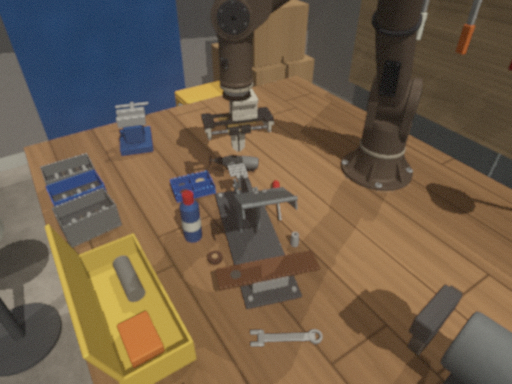

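The scene view shows the closed fingers at (238,145), right above the tab at (237,172), with everything else undisturbed. I'll press now.

```bash
python3 -m creep '[[0,0,0.8,0,0],[0,0,0.8,0,0],[0,0,0.2,0,0],[0,0,0.2,0,0],[0,0,0.2,0,0],[0,0,0.15,0,0],[0,0,0.1,0,0],[0,0,0,0,0]]'
python3 -c "
from h import *
go(.498,-.12,.088)"
```

```text
clock: 6.78
position: [0.4977, -0.1205, 0.0915]
ee_rot: [2.553, 1.831, 0.007]
force: [-9.4, 4.7, 32.2]
width: 0.005
gripper_force: 15.1
t 6.775 pos [ 0.4977 -0.1205  0.0915] F [-9.4  4.7 32.2] tilt [ 0.003  0.002 -1.   ] yaw units to go -0.01 units [0.01 0.   0.09] q [-0.46  0.53  0.84  2.05 -0.56  0.8   0.39]
```

```bash
python3 -m creep '[[0,0,0,0,0],[0,0,0,0,0],[0,0,-0.5,0,0],[0,0,-1,0,0],[0,0,-1,0,0],[0,0,-1,0,0],[0,0,-1,0,0],[0,0,-1,0,0],[0,0,-0.6,0,0],[0,0,0,0,0]]'
python3 - <<'E'
from h import *
go(.593,.162,.265)
im=grab('scene');cv2.imwrite('pics/s3.png',cv2.resize(im['pixels'][140:240,170:300],None,fx=5,fy=5,interpolation=cv2.INTER_CUBIC))
W=cloud(im)[150:200,215:255].reshape(-1,3); v=W[(np.hypot(W[:,0]-.498,W[:,1]+.12)<.02)&(W[:,2]>.05)]; print('tab z',len(v),np.median(v,0))
E
```

```text
clock: 8.02
position: [0.4975, -0.1212, 0.335]
ee_rot: [2.551, 1.83, 0.007]
force: [0.7, 0.2, -0.9]
width: 0.007
gripper_force: 0.0
t 8.025 pos [ 0.4975 -0.1212  0.335 ] F [ 0.7  0.2 -0.9] tilt [ 0.005  0.    -1.   ] yaw units to go -0.01 units [ 7.47 -0.01  1.77] q [-0.73  0.24  1.1   1.73 -0.23  1.3   0.09]
tab z 23 [ 0.50592162 -0.12499306  0.08955342]
```

View pics/s3.png

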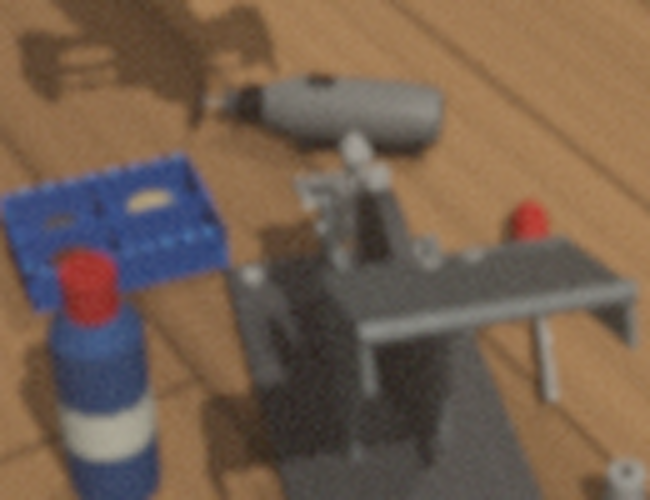

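The pawl stays pressed: its tab is at z≈0.090, about 26 mm lower, and shows near crop (320,190) behind the hood. Nothing else has moved. Next I'll go over the hood.

```bash
python3 -m creep '[[0.5,0,0,0,0],[1,0,0,0,0],[1,0,0,0,0],[1,0,0,0,0],[1,0,0,0,0],[1,0,0,0,0],[1,0,0,0,0],[0.95,0,0,0,0],[0,0,0.8,0,0],[0,0,0.8,0,0],[0,0,0.2,0,0],[0,0,0,0,0]]'
python3 -c "
from h import *
go(.605,.197,.118)"
```

```text
clock: 9.57
position: [0.5915, 0.1623, 0.2604]
ee_rot: [-2.552, -1.831, 0.002]
force: [0.4, -0.5, -0.5]
width: 0.006
gripper_force: 0.0
t 9.575 pos [0.5915 0.1623 0.2604] F [ 0.4 -0.5 -0.5] tilt [-0.001 -0.    -1.   ] yaw units to go -0.01 units [0.93 0.05 3.56] q [-0.97  0.51  0.96  1.6  -0.44  1.25 -0.26]
```

```bash
python3 -m creep '[[0,0,0.2,0,0],[0.2,0,0.3,0,0],[0.18,0,0.3,0,0],[0.15,0,0.3,0,0],[0.12,0,0.3,0,0],[0.1,0,0.3,0,0],[0.08,0,0.3,0,0],[0.05,0,0.3,0,0],[0.03,0,0.3,0,0],[0,0,0.3,0,0],[0,0,0,0,0]]'
python3 -c "
from h import *
go(.605,.197,.118)"
```

```text
clock: 10.95
position: [0.6043, 0.1975, 0.1451]
ee_rot: [-2.552, -1.832, -0.004]
force: [0.8, 0.4, 0.8]
width: 0.006
gripper_force: 0.3
t 10.95 pos [0.6043 0.1975 0.1451] F [0.8 0.4 0.8] tilt [ 0.002  0.002 -1.   ] yaw units to go 0.0 units [-0.01  0.02  0.68] q [-0.94  0.65  0.87  1.69 -0.56  1.06 -0.22]
```

```bash
python3 -m creep '[[0,0,0.2,0,0],[0,0,0.2,0,0],[0,0,0.15,0,0],[0,0,0.1,0,0],[0,0,0.05,0,0],[0,0,0,0,0]]'
python3 -c "
from h import *
go(.605,.197,.118)"
```

```text
clock: 11.7
position: [0.6052, 0.1988, 0.1199]
ee_rot: [-2.55, -1.832, -0.01]
force: [-4.4, 7.0, 22.5]
width: 0.005
gripper_force: 11.4
t 11.7 pos [0.6052 0.1988 0.1199] F [-4.4  7.  22.5] tilt [ 0.004  0.005 -1.   ] yaw units to go 0.01 units [-0.04  0.01  0.05] q [-0.93  0.68  0.84  1.71 -0.59  1.02 -0.2 ]
```

```bash
python3 -m creep '[[0,0,0.05,0,0],[0,0,0,0,0],[0,0,0,0,0],[0,0,-0.3,0,0],[0,0,-1,0,0],[0,0,-1,0,0],[0,0,-1,0,0],[0,0,-1,0,0],[0,0,0,0,0],[0,0,0,0,0]]'
python3 - <<'E'
from h import *
go(.605,.197,.118)
im=grab('scene');cv2.imwrite('pics/s4.png',cv2.resize(im['pixels'][120:340,140:340],None,fx=2.7,fy=2.7,interpolation=cv2.INTER_CUBIC))
W=cloud(im).reshape(-1,3)
for n,c,zl in(('hood',(.605,.197),.09),('tab',(.498,-.12),.05)):
    v=W[(np.hypot(W[:,0]-c[0],W[:,1]-c[1])<.015)&(W[:,2]>zl)&(W[:,2]<.2)]; print(n,len(v),np.median(v,0))
E
```

```text
clock: 12.95
position: [0.6031, 0.1959, 0.2862]
ee_rot: [-2.553, -1.83, 0.001]
force: [-0.3, -0.5, -0.9]
width: 0.002
gripper_force: 0.0
t 12.95 pos [0.6031 0.1959 0.2862] F [-0.3 -0.5 -0.9] tilt [-0.001 -0.    -1.   ] yaw units to go -0.02 units [0.04 0.04 4.2 ] q [-0.99  0.53  0.96  1.51 -0.44  1.33 -0.31]
hood 125 [0.6055327  0.19706532 0.11825216]
tab 2 [ 0.50562182 -0.11329412  0.09245928]
```

View pics/s4.png

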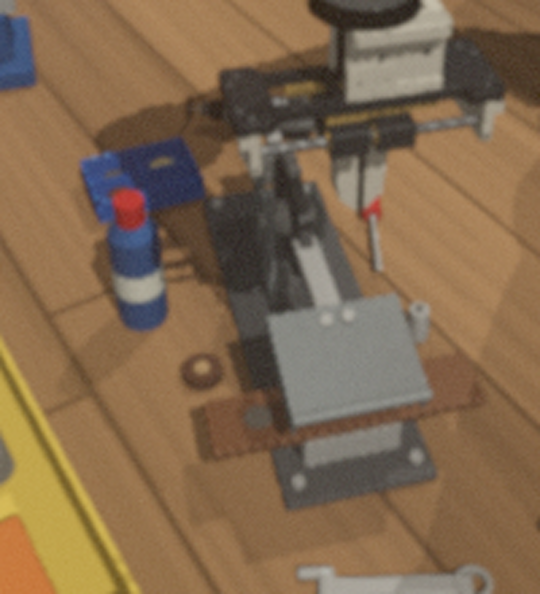

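The hood is down over the bar at crop (350,360), at z = 0.118 as the task specifies. The arm is clear and the bystanders haven't moved, so I'm handing in.

```bash
python3 -c "
from h import *
print(sign_off())"
```

```text
the job is handed in; nothing more can be done
None
```

The pawl is pressed free (tab about 26 mm lower), the hood is down on its stop at z = 0.118 m, the bystanders look undisturbed and the arm is clear; I handed the job in at about 13 s, and sign-off returned no verdict.

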